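# Press the lid onto a jam portion in the lid press and hold the lever

### The job

Press the lid tight on the one jam cup that stands by itself on the worktop (not those on the plate): set it upright in the round recess of the lid press's tray and let go of it, then slide the tray, which has a black knob, all the way in under the press head until it stops. Then push the spring-loaded hand lever down until it is level, so that the pad presses on the lid, but not clearly below level, which would crush the cup; finish while still holding the lever level, because it springs up when let go. Leave the china cup, the glass and the shaker where they stand.

Things in the scene. Friction and masses are not known exactly. Their poses are not given: they have to be found in the camera images.
- jam_cup: The loose jam portion cup: round foil cup with a glued lid, 26.5 mm high, 43 mm across its base, 58 mm across the rim at its top (sides slope evenly), a 6 mm peel tab on the lid at its own -x; 30 g. Stands upright on the worktop, left or right of the press. Origin: underside, 3 mm off the cup's axis on the tab side; z up. Three like it stand on a plate at the far left, not to be used.
- cup_base (a point): The centre of the jam cup's underside, on the cup's axis.
- lid_press: The hand lid press, fixed, turned at most 8 degrees. Origin on the worktop below the axis of its ram and pad; its x points away from the robot (column at the back), its y to the left, where the tray comes out, z up. Head: grey block from 33 mm right to 45 mm left of the axis, 41 mm in front (lever hub 60 mm) to 58 mm behind it, z = 98 to 176 mm; the steel ram stands out above it to z = 211 mm.
- tray (a joint): Travel of the tray along its rails in m: 0 = fully out to the left, 0.155 = fully in against the stop, where the recess is centred under the pad; grows to the right (the press's own -y). It starts 0 to 25 mm in. Stays where it is left; about 1.5 N moves it.
- tray_seat (a point): The centre of the floor of the tray's round recess, 28 mm above the worktop. The recess is 52 mm wide with a 2 mm chamfer and 8 mm deep: the tray's top (68 mm by 80 mm) is 36 mm above the worktop.
- tray_knob (a point): The middle of the tray's upright black knob, 56 mm above the worktop: a round post 21 mm across, from z = 37 to 71 mm, on the tray's narrow tongue, 105 mm to the left (the press's +y) of the recess centre. Can be pinched from above.
- lever (a joint): Angle of the hand lever in rad: 0 = raised, pointing up to the right at 40 degrees, where a spring keeps it; grows as it is pushed down; 0.70 = level; 0.95 = lower stop. About 1.5 N at the grip starts it, 5 to 6 N hold it level on a cup. The pad sinks 22 mm per rad, meets the lid of a seated cup at about 0.31, then presses through a spring, about 19 N when level.
- lever_arm: The steel bar and black grip of the hand lever. It swings in an upright plane parallel to the press's own y and z axes, 50 mm in front of the press's origin, about a shaft 140 mm above the worktop and 22 mm to the left of the press's axis. The bar points to the lever's own -y (right), z is square to it, upward.
- lever_grip (a point): The middle of the black round grip on the lever (74 mm long, 22 to 25 mm thick), 150 mm from the shaft. Raised it is 237 mm above the worktop, level 140 mm.
- press_pad: The round pad under the ram, 52 mm across, rubber face down, 62 mm above the worktop when raised: it clears the lid of a seated cup by 7 mm.
- china_cup: White china cup, 95 x 74 x 54 mm, loose; stands on the other side of the press from the jam cup. Leave it. Origin: centre of its underside.
- glass: Drinking glass, 78 mm wide, 86 mm high, loose, at the far left of the worktop. Leave it.
- shaker: Shaker, 44 mm wide, 90 mm high, loose, behind the lever on the right. Leave it.

How it is judged:
On the way, in this order (a step that is already met when the one before it is completed fails the run):
1. the jam cup stands upright in the tray's recess and is let go, with the tray still out on the loading side (horizontal distance between cup_base and tray_seat below 0.007 m and z of cup_base in the frame of tray_seat between -0.003 and 0.003 m and angle between jam_cup's own z axis and vertical below 0.08 rad and contact force between each of the fingers, the arm and jam_cup below 0.1 N and value of joint tray below 0.08 m), for 0.2 s.
2. the tray is in against its stop with the cup seated in it and the lever still up (horizontal distance between cup_base and tray_seat below 0.007 m and z of cup_base in the frame of tray_seat between -0.003 and 0.003 m and angle between jam_cup's own z axis and vertical below 0.08 rad and value of joint tray above 0.152 m and value of joint lever below 0.2 rad), for 0.2 s.
At the end, for the whole second after the job is handed in: The cup sits in the recess (centre within 7 mm, upright), the tray is within 3 mm of its stop, the robot holds the lever level within 0.10 rad (6 degrees) and the pad presses on the lid with more than 10 N, all through the last second (horizontal distance between cup_base and tray_seat below 0.007 m and z of cup_base in the frame of tray_seat between -0.003 and 0.003 m and angle between jam_cup's own z axis and vertical below 0.08 rad and value of joint tray above 0.152 m and contact force between each of the fingers, the arm and jam_cup below 0.1 N and value of joint lever between 0.6 and 0.8 rad and contact force between press_pad and jam_cup above 10 N and contact force between any of the fingers, the arm and lever_arm above 1 N); the arm keeps its last pose, push and grip.
It fails at once if the lever is pushed more than 0.17 rad (10 degrees) below level, which crushes the cup (value of joint lever above 0.87 rad).
It fails at once if the china cup, the glass or the shaker is moved more than 25 mm (distance of any of china_cup, glass, shaker from where it was at the start of the episode above 0.025 m).
It also fails if it takes over 67 s, if anything falls off the work surface, if the arm or the gripper's body presses on something with over 40 N, if the wrist force passes 120 N, or if a joint passes its speed limit or range.

### The arm

A 6-joint arm with a two-finger parallel gripper is mounted at the origin on a cart in front of the work surface, level with it; the furniture and walls round the work are solid. World frame = base frame: x ahead of the robot, y to its left, z up, the work surface at z = 0. Lengths are in m, angles in rad, forces in N, time in s.
With the tool pointing down it reaches from about 0.25 to 0.725 m from the base axis. Payload 4 kg.
Tool frame: the origin (TCP) lies on the centre line of the jaws, within the pads' length; the fingertips stand ahead of it and the grasp point (between the pads) lies 3 mm ahead of it (bot.tcp_to_tips is the z of the fingertips in the tool frame, in m); z points along the fingers, y is the line along which they close (so a half turn about z gives the same grasp; the last joint's range is limited). The gripper opens to 85 mm and grips with 20 to 120 N. Pads are 22 mm wide; open, the fingers measure 114 mm over their backs; the gripper's body (76 mm by 85 mm) begins 54 mm behind the grasp point. The pads swing forward as they close: fully open they stand 13 mm farther back than shut.
Start: joints at [1.248, 0.241, 0.005, 1.335, 0, 1.571], TCP at [0.159, 0.474, 0.216] pointing down, gripper open.
Joint ranges: [-2.72, 2.72], [-1.05, 1.87], [-1.09, 1.28], [-1.99, 2.15], [-1.42, 1.44], [-3.14, 3.14]. Speed limits (rad/s): [2.79, 2.79, 3.14, 3.14, 3.14, 3.14].

### API

Orientations are given as a unit quaternion [x, y, z, w].
In Python, from workcell import telemetry, camera, camera_params, ticket, boxes_of, cut_out, spot_point, bot gives the robot as it stands.
- The arm moves only by the shell command python3 -m creep 'ROWS'. ROWS is text: rows parted by semicolons, each of 5 numbers parted by spaces: the opening, from 0 (shut) to 1 (fully open), then the shift along the tool's x, y, z in units of 150 mm (1.0 is 150 mm), then the turn about the tool's z in units of 180 degrees (1.0 is 180 degrees). In form: claw x y z turn; .... A call has 1 to 12 rows; each row is the pose to reach, as a shift and turn from the pose commanded when the call began, along the tool's axes at that moment, turning the shorter way round; what a row does not reach only later rows make up. A row lasts 1/8 s, in which the tool goes at most 62.5 mm and 10.7 degrees, less where a joint would pass 70% of its speed; a pose out of reach is approached as far as the arm can. A call with a number of a shift or a turn outside -1 to 1 is refused whole. A call with a gripper value outside its range is refused whole. The fingers move at their own pace and stop on an object; the grip force is fixed at half the most. Time passes only in rows, so rows that repeat a pose let the fingers close. It gives the time, the measured TCP pose, the force, the opening and the grip force at its end, in the units of the state.
- telemetry.get_obs(): the state, without advancing time (a new reading comes with each control period).
- camera(name): name is "scene" or "side" or "wrist"; returns the picture (420x560x3 uint8, red, green, blue); there is no depth.
- camera_params(name): a dict with "camera_matrix" (3x3 intrinsics, pixels), "eye" and "attitude" of the camera in the world. Camera axes: x right, y down, z forward; pixel columns grow to the right and rows downward; lengths in m; the calibration is good to about 2 mm. A picture is of the moment at which its call begins: read the wrist's pose just before it. camera_params takes no time and is no camera call; for the wrist camera it gives the pose at the moment of the call.
- ticket.job_done(): hands the job in; it is judged then, once.
Trained networks look in the newest picture that a camera, given by its name, has taken for a name from the list of things; names that differ only in an ending like _2 or _b are one class to them, and where a whole thing is asked for, a point or a joint stands for the part that bears it (a point fixed in the world has none). Each returns a list of dicts, best first, with "conf" (0 to 1); they miss things now and then, are a little off and sometimes report something else, mostly with a low value. They report only what shows in the picture. A call takes as long as a camera call.
- boxes_of(thing, camera): "at" ([x, y, z] in m, in world coordinates, good to about 4 mm: the middle of the surface that is visible of it).
- cut_out(thing, camera): "pixels" (420x560 bool, what is visible of it).
- spot_point(thing, camera): "at" ([x, y, z] in m, in world coordinates, good to about 4 mm: a listed point, or the origin of a listed thing).
The state is a dict: "clock": time; "joint_pos": joint angles; "joint_vel": joint speeds; "tau": joint torques, N m; "eef_pos": TCP position; "tool_rot": TCP orientation; "ft_force": force on the tool from outside, world axes, zero at the start; "ft_torque": the same for the moment, N m; "grip_width": finger opening in m; "grasp_force": force on a finger pad.
Only numpy, scipy, OpenCV 4.12 (cv2) and the standard library are available. Lean on these libraries where they do the work, as an engineer would, in place of code of your own. Each camera call takes 0.05 s, during which the arm holds its last target. There are 200 camera calls.

## Working session

There is one attempt and no reset: what is moved stays moved. The work goes in short steps, Python scripts to look and compute and a shell command to move; the robot and the scene stay as the last step left them, time stands still between calls to the robot, and variables do not carry over. Pictures are saved under pics/ and viewed, at most 10 in all, crops included, and the job is handed in when it is done.

```bash
mkdir -p pics; cat > h.py <<'E'
import numpy as np, cv2
from workcell import telemetry, camera, camera_params, ticket, boxes_of, cut_out, spot_point, bot
from scipy.spatial.transform import Rotation as R
np.set_printoptions(precision=4,suppress=True)
def snap(cam,name=None):
    p=camera_params(cam); im=camera(cam)
    if name: cv2.imwrite('pics/'+name,im[:,:,::-1])
    return p,im
def sp(t,c,n=2):
    for d in spot_point(t,c)[:n]: print(t,c,'pt',np.array(d['at']),round(d['conf'],2))
def bx(t,c,n=2):
    for d in boxes_of(t,c)[:n]: print(t,c,'box',np.array(d['at']),round(d['conf'],2))
def st():
    o=telemetry.get_obs(); print(round(o['clock'],2),'p',np.array(o['eef_pos']),'q',np.array(o['tool_rot']),'f',np.array(o['ft_force']),'w',o['grip_width'],o['grasp_force'],'j',np.array(o['joint_pos'])); return o
def axes():
    print(R.from_quat(telemetry.get_obs()['tool_rot']).as_matrix())
E
python3 - <<'E'
from h import *
st();axes();print(bot.tcp_to_tips, camera_params('scene'))
a=snap('scene')[1]; b=snap('side')[1]
cv2.imwrite('pics/a.png',cv2.resize(np.vstack([a,b]),(800*420//600*1 if 0 else 400,600))[:,:,::-1])
cv2.imwrite('pics/s.png',cv2.resize(a,(800,600))[:,:,::-1])
for c in('scene','side'):
    for t in('jam_cup','cup_base','lid_press','tray_seat','tray_knob','lever_grip','china_cup','glass','shaker'): sp(t,c,4 if t in('jam_cup','cup_base') else 1)
E
```

```text
0.0 p [0.1584 0.4735 0.2146] q [ 0.1607  0.987  -0.001  -0.0002] f [-0.1693 -0.5338 -0.5274] w 0.08571600920746895 0.0 j [ 1.248   0.2414  0.0037  1.3352 -0.      1.5708]
[[-0.9484  0.3172 -0.0006]
 [ 0.3172  0.9483 -0.002 ]
 [-0.     -0.0021 -1.    ]]
0.022 {'camera_matrix': array([[422.0004,   0.    , 275.5901],
       [  0.    , 422.0004, 208.5899],
       [  0.    ,   0.    ,   1.    ]]), 'eye': array([-0.0514,  1.0792,  0.927 ]), 'attitude': array([-0.2006,  0.8645, -0.4461,  0.1158])}
jam_cup scene pt [ 0.5141  0.3784 -0.0003] 0.68
jam_cup scene pt [ 0.5006 -0.0195 -0.0018] 0.29
cup_base scene pt [0.5172 0.3893 0.0048] 0.61
cup_base scene pt [ 0.5166  0.3765 -0.0015] 0.5
lid_press scene pt [ 0.5063 -0.0145  0.0021] 0.59
tray_seat scene pt [0.512  0.1244 0.025 ] 0.9
tray_knob scene pt [0.5262 0.2331 0.0544] 0.96
glass scene pt [ 0.5087  0.5615 -0.0007] 0.77
jam_cup side pt [ 0.5371 -0.243   0.001 ] 0.57
jam_cup side pt [ 0.5157  0.3792 -0.0025] 0.52
cup_base side pt [0.5193 0.3867 0.0009] 0.71
lid_press side pt [ 0.5002 -0.0128 -0.0048] 0.78
tray_seat side pt [0.5116 0.1254 0.0302] 0.75
tray_knob side pt [0.5238 0.2299 0.0514] 0.64
lever_grip side pt [ 0.4456 -0.1054  0.2376] 0.51
china_cup side pt [ 0.414  -0.3581 -0.0017] 0.97
glass side pt [0.5091 0.5557 0.0036] 0.91
shaker side pt [ 0.5355 -0.2444 -0.0008] 0.81
```

View pics/s.png

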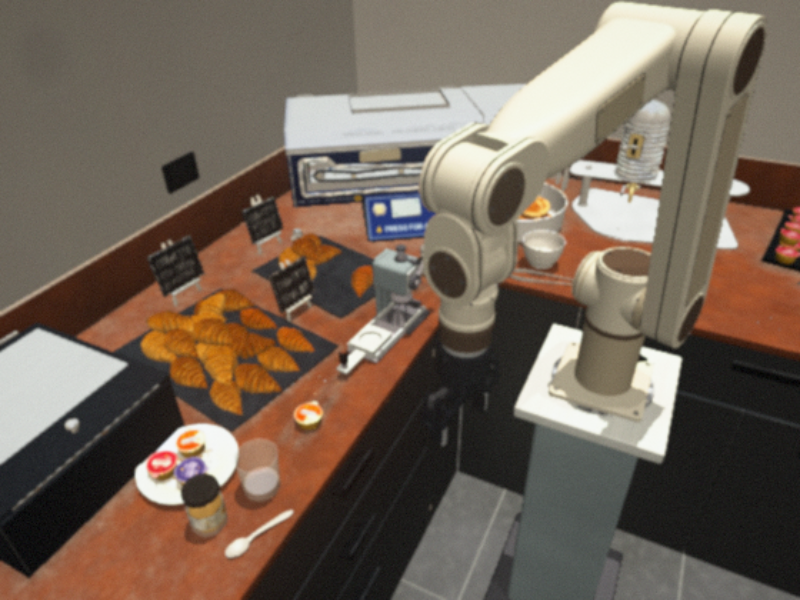

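The scene picture shows the loose cup at (308,415), the tray's knob at (344,358) and the press at (400,290), which agrees with the networks. Next I move towards the cup.

```bash
python3 -m creep '1 -0.35 0 0 0; 1 -0.7 0 0 0; 1 -1 0 0 0; 1 -1 0 0 0'; python3 -m creep '1 -0.35 0.1 0 0; 1 -0.7 0.2 0 0; 1 -0.9 0.2 0 0; 1 -0.9 0.2 0 0;1 -0.9 0.2 0 0'
python3 - <<'E'
from h import *
st();p,im=snap('wrist','w1.png');print(p['eye'],R.from_quat(p['attitude']).as_matrix(),p['camera_matrix'][0])
for t in('jam_cup','cup_base','tray_seat','tray_knob'): sp(t,'wrist')
E
```

```text
clock: 1.5
eef_pos: [0.3034, 0.4255, 0.2153]
tool_rot: [0.163, 0.987, -0.0, 0.0]
ft_force: [-0.4, 0.6, -0.5]
grip_width: 0.0855
grasp_force: 0.0
clock: 2.12
eef_pos: [0.4372, 0.4127, 0.2153]
tool_rot: [0.16, 0.987, -0.0, -0.001]
ft_force: [0.0, 0.5, -0.3]
grip_width: 0.0852
grasp_force: 0.0
2.12 p [0.4372 0.4127 0.2153] q [ 0.1602  0.9871 -0.0002 -0.0005] f [ 0.0182  0.5493 -0.3405] w 0.08521109108269358 0.0 j [0.7562 0.447  0.2997 1.4245 0.0007 1.0781]
[0.3712 0.434  0.3745] [[ 0.3154  0.9127  0.2597]
 [ 0.949  -0.3033 -0.0864]
 [-0.0001  0.2737 -0.9618]] [353.7928   0.     274.6363]
jam_cup wrist pt [ 0.518   0.3843 -0.003 ] 0.87
cup_base wrist pt [ 0.5202  0.3844 -0.0021] 0.81
tray_seat wrist pt [0.519  0.123  0.0285] 0.61
tray_knob wrist pt [ 0.5189  0.3836 -0.0002] 0.58
```

View pics/w1.png

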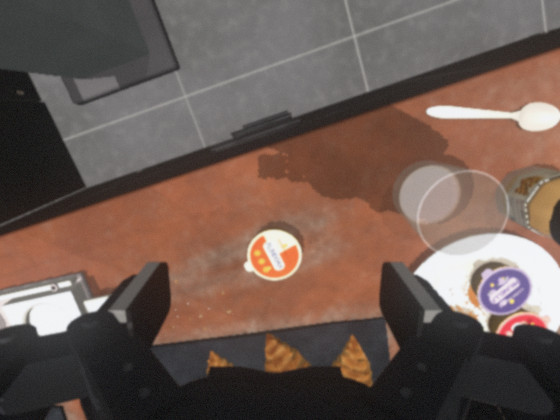

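The wrist picture shows the cup lid centred at (274,255) with the tab at (248,266), pointing to world -y. I'll turn the jaws to close along world x and look closer.

```bash
python3 -m creep '1 -0.1 0 0.1 0.06; 1 -0.2 0 0.2 0.12; 1 -0.3 0 0.3 0.18; 1 -0.4 0 0.4 0.24; 1 -0.5 0 0.4 0.3; 1 -0.56 0 0.4 0.36;1 -0.56 0 0.4 0.4;1 -0.56 0 0.4 0.4;1 -0.56 0 0.4 0.4'
cat >> h.py <<'E'
def ray(p,uv,z):
    K=p['camera_matrix'];A=R.from_quat(p['attitude']).as_matrix()
    d=A@np.linalg.inv(K)@[uv[0],uv[1],1]; e=np.array(p['eye']); return e+d*(z-e[2])/d[2]
E
python3 - <<'E'
from h import *
st();p,im=snap('wrist','w2.png')
for t in('jam_cup','cup_base','tray_seat','tray_knob'): sp(t,'wrist')
m=cut_out('jam_cup','wrist')[0]; print(m['conf'])
c,_=cv2.findContours(m['pixels'].astype('uint8'),0,1); c=max(c,key=cv2.contourArea)
e=cv2.fitEllipse(c);print(e,cv2.boundingRect(c),ray(p,e[0],.0265),ray(p,e[0],.0))
E
```

```text
clock: 3.5
eef_pos: [0.5177, 0.3858, 0.1557]
tool_rot: [0.709, 0.705, 0.0, -0.0]
ft_force: [-0.2, 0.3, 0.2]
grip_width: 0.0853
grasp_force: 0.0
3.5 p [0.5177 0.3858 0.1557] q [ 0.7093  0.7049  0.     -0.    ] f [-0.1737  0.3165  0.2023] w 0.0853212987347669 0.0 j [0.6405 0.5618 0.3308 1.3397 0.     2.2174]
jam_cup wrist pt [ 0.5209  0.383  -0.0034] 0.8
cup_base wrist pt [0.5216 0.3857 0.0001] 0.59
tray_knob wrist pt [0.5273 0.2324 0.0538] 0.78
0.66
((274.3280029296875, 191.0612335205078), (67.32494354248047, 70.15789031982422), 164.77163696289062) (240, 156, 69, 75) [0.5175 0.3845 0.0265] [0.5175 0.378  0.    ]
```

View pics/w2.png

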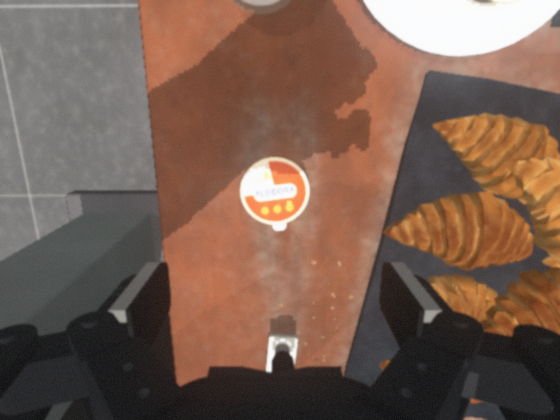

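The lid sits at (274,190) with the tab at (279,227), square to the closing line. Descending to grip the rim.

```bash
python3 -m creep '1 -0.01 0 0.2 0; 1 -0.01 0 0.4 0; 1 -0.01 0 0.6 0; 1 -0.01 0 0.75 0; 1 -0.01 0 0.79 0;1 -0.01 0 0.79 0;0.5 -0.01 0 0.79 0;0 -0.01 0 0.79 0;0 -0.01 0 0.79 0;0 -0.01 0 0.79 0;0 -0.01 0 0.79 0'
python3 - <<'E'
from h import *
st();print(bot.tcp_to_tips)
snap('wrist','w3.png')
E
```

```text
clock: 5.18
eef_pos: [0.518, 0.384, 0.037]
tool_rot: [0.71, 0.704, -0.0, 0.0]
ft_force: [1.0, -0.1, -0.2]
grip_width: 0.0003
grasp_force: 0.0
5.17 p [0.518 0.384 0.037] q [ 0.7102  0.7041 -0.      0.    ] f [ 1.0367 -0.1349 -0.1677] w 0.00032953448069419905 0.0 j [ 0.6379  0.6435  0.1522  1.0795 -0.      2.2174]
0.022
```

View pics/w3.png

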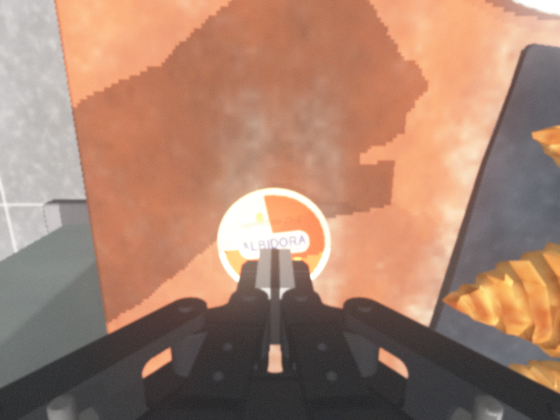

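The picture shows the fingers fully shut, with their tips at (275,250) near the lid's edge; the lid is centred at (274,241) and was not gripped. I'll locate the cup again.

```bash
python3 - <<'E'
from h import *
p=camera_params('wrist')
for uv in((274,241),(274,188),(275,250)): print(uv,ray(p,uv,.0265),ray(p,uv,.015))
o=np.array(telemetry.get_obs()['eef_pos']);K=p['camera_matrix'];A=R.from_quat(p['attitude']).as_matrix()
for dz in(0,.01,.022):
  v=A.T@(o-[0,0,dz]-p['eye']);print('tcp px',dz,(K@v/v[2])[:2])
for c in('wrist','scene','side'):
  snap(c)
  for t in('jam_cup','cup_base'): sp(t,c)
E
```

```text
(274, 241) [0.5178 0.3852 0.0265] [0.5177 0.3806 0.015 ]
(274, 188) [0.518  0.4131 0.0265] [0.5179 0.4104 0.015 ]
(275, 250) [0.5182 0.3802 0.0265] [0.5182 0.3753 0.015 ]
tcp px 0 [274.5648 251.2894]
tcp px 0.01 [274.5589 243.4802]
tcp px 0.022 [274.5526 235.1362]
jam_cup wrist pt [ 0.5181  0.3832 -0.0025] 0.57
cup_base wrist pt [ 0.5194  0.3858 -0.002 ] 0.91
jam_cup scene pt [ 0.516   0.3765 -0.0008] 0.73
jam_cup side pt [0.5174 0.3805 0.0023] 0.42
cup_base side pt [ 0.5184  0.3847 -0.0024] 0.64
```

```bash
python3 - <<'E'
from h import *
p,im=snap('side');K=p['camera_matrix'];A=R.from_quat(p['attitude']).as_matrix()
def px(q): v=A.T@(np.array(q)-p['eye']);return (K@v/v[2])[:2]
o=np.array(telemetry.get_obs()['eef_pos']);c=px(o).astype(int);print(p['eye'],c,px(o-[0,0,.022]),px([.518,.385,0]),px([.518,.385,.0265]))
cr=im[max(c[1]-55,0):c[1]+55,max(c[0]-70,0):c[0]+70];print(max(c[0]-70,0),max(c[1]-55,0),cr.shape)
cv2.imwrite('pics/s4.png',cv2.resize(cr,None,fx=5,fy=5,interpolation=2)[:,:,::-1])
E
```

```text
[ 0.2193 -0.7544  0.8989] [264 181] [264.6939 186.5502] [264.6813 189.5649] [264.5656 183.9648]
194 126 (110, 140, 3)
```

View pics/s4.png

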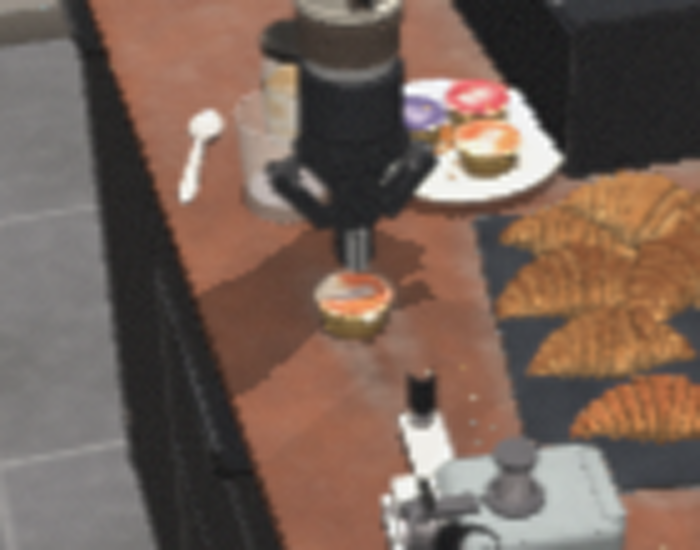

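The side view shows the shut fingertips ending above the lid (crop (357,268), lid at (355,290)). The tips don't reach as far past the TCP as the nominal 22 mm. I'll open and go lower in small steps, watching the force.

```bash
python3 -m creep '1 0 0 0 0;1 0 0 0 0;1 0 0 0 0;1 0 0 0 0;1 0 0 0.04 0;1 0 0 0.08 0;1 0 0 0.08 0'
python3 -m creep '1 0 0 0.02 0;1 0 0 0.03 0;1 0 0 0.03 0'
python3 -m creep '1 0 0 0.02 0;1 0 0 0.03 0;1 0 0 0.03 0'
python3 - <<'E'
from h import *
p,im=snap('side')
cr=im[126:236,194:334]
w=snap('wrist')[1]
cv2.imwrite('pics/s5.png',np.hstack([cv2.resize(cr,(400,314),interpolation=2),cv2.resize(w,(400,314))])[:,:,::-1])
E
```

```text
clock: 6.6
eef_pos: [0.5174, 0.3835, 0.0239]
tool_rot: [0.71, 0.704, -0.001, -0.0]
ft_force: [0.2, -0.2, 0.3]
grip_width: 0.0852
grasp_force: 0.0
clock: 6.98
eef_pos: [0.518, 0.384, 0.0204]
tool_rot: [0.71, 0.704, -0.0, -0.0]
ft_force: [-0.1, -0.0, -0.9]
grip_width: 0.0857
grasp_force: 0.0
clock: 7.35
eef_pos: [0.5179, 0.384, 0.0158]
tool_rot: [0.71, 0.704, -0.0, -0.0]
ft_force: [0.2, -0.2, 0.8]
grip_width: 0.0858
grasp_force: 0.0
```

View pics/s5.png

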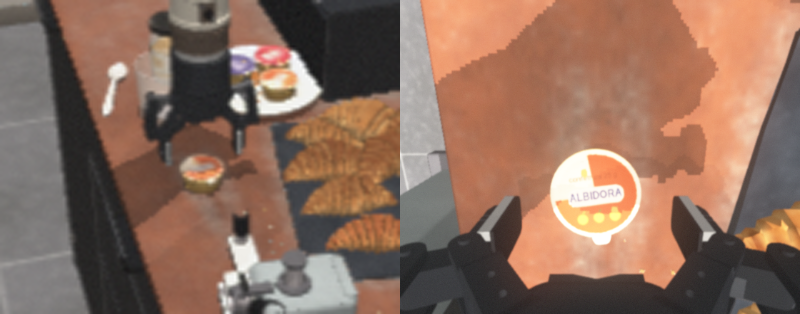

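From the two views the open tips stand at about z = 0.04 while the TCP reads 0.016: the pads are about 25 mm behind the TCP when open, about 12 mm when shut. I'll descend a further 22 mm, checking the force.

```bash
python3 -m creep '1 0 0 0.04 0;1 0 0 0.07 0;1 0 0 0.07 0'
python3 -m creep '1 0 0 0.04 0;1 0 0 0.07 0;1 0 0 0.07 0'
python3 -m creep '0.5 0 0 0 0;0 0 0 0 0;0 0 0 0 0;0 0 0 0 0;0 0 0 0 0'
python3 - <<'E'
from h import *
p,im=snap('side')
cr=im[126:236,194:334]
w=snap('wrist')[1]
cv2.imwrite('pics/s6.png',np.hstack([cv2.resize(cr,(400,314),interpolation=2),cv2.resize(w,(400,314))])[:,:,::-1])
E
```

```text
clock: 7.82
eef_pos: [0.5175, 0.3837, 0.0046]
tool_rot: [0.71, 0.704, -0.001, -0.0]
ft_force: [-0.2, 0.1, 0.2]
grip_width: 0.0853
grasp_force: 0.0
clock: 8.2
eef_pos: [0.5176, 0.3837, -0.0057]
tool_rot: [0.71, 0.704, -0.001, -0.0]
ft_force: [-0.1, -0.4, -0.1]
grip_width: 0.0854
grasp_force: 0.0
clock: 8.82
eef_pos: [0.5187, 0.3847, -0.0039]
tool_rot: [0.71, 0.704, 0.001, 0.0]
ft_force: [-0.9, -0.4, 7.3]
grip_width: 0.0534
grasp_force: 62.8
```

View pics/s6.png

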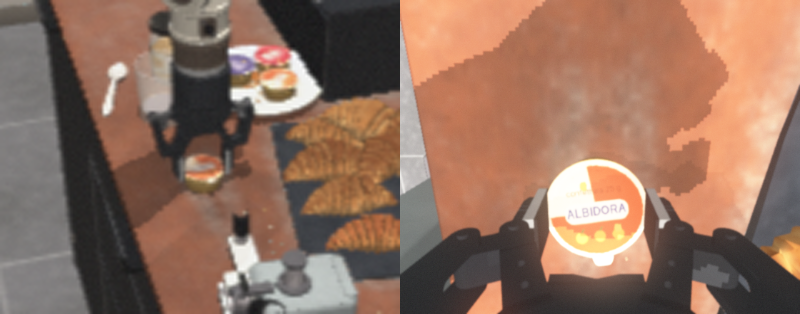

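The cup is gripped, but at 53.4 mm wide with 7 N upward, so the tips have reached the worktop. I'll regrip about 12 mm higher so they clear the tray.

```bash
python3 -m creep '1 0 0 0 0;1 0 0 0 0;1 0 0 -0.04 0;1 0 0 -0.08 0;1 0 0 -0.08 0;0.5 0 0 -0.08 0;0 0 0 -0.08 0;0 0 0 -0.08 0;0 0 0 -0.08 0;0 0 0 -0.08 0;0 0 0 -0.08 0'
python3 - <<'E'
from h import *
p,im=snap('side')
cr=im[126:236,194:334]
p,w=snap('wrist')
for d in spot_point('cup_base','wrist')[:1]:print(d)
cv2.imwrite('pics/s7.png',np.hstack([cv2.resize(cr,(400,314),interpolation=2),cv2.resize(w,(400,314))])[:,:,::-1])
E
```

```text
clock: 10.3
eef_pos: [0.5194, 0.3861, 0.0107]
tool_rot: [0.71, 0.704, 0.003, -0.0]
ft_force: [-2.4, 1.0, 12.8]
grip_width: -0.0001
grasp_force: 6.8
{'at': [0.5181, 0.3835, -0.0033], 'conf': 0.92}
```

Shut again with 12.8 N upward: this time the tips slid over the lid. So the reach past the rim was too short, and the earlier 7 N came from the rim. I'll open and go lower, about 6 mm below the first grip.

```bash
python3 -m creep '0 0 0 -0.04 0;1 0 0 -0.08 0;1 0 0 -0.08 0;1 0 0 -0.08 0;1 0 0 -0.08 0;1 0 0 -0.08 0;1 0 0 0 0;1 0 0 0.08 0;1 0 0 0.08 0'
python3 - <<'E'
from h import *
st();p,w=snap('wrist')
m=cut_out('jam_cup','wrist')[0]
c,_=cv2.findContours(m['pixels'].astype('uint8'),0,1); c=max(c,key=cv2.contourArea)
e=cv2.fitEllipse(c);print(m['conf'],e,cv2.boundingRect(c),ray(p,e[0],.0265))
E
python3 -m creep '1 0 0 0.02 0;1 0 0 0.04 0;1 0 0 0.04 0'
```

```text
clock: 11.58
eef_pos: [0.5166, 0.383, -0.0073]
tool_rot: [0.71, 0.704, -0.002, -0.0]
ft_force: [0.4, -0.6, 0.1]
grip_width: 0.0852
grasp_force: 0.0
11.57 p [ 0.5166  0.383  -0.0073] q [ 0.7101  0.7041 -0.0021 -0.0003] f [ 0.3695 -0.5605  0.0668] w 0.08523338144117101 0.0 j [ 0.638   0.6883  0.1069  0.9936 -0.      2.2174]
0.56 ((279.6219482421875, 279.45806884765625), (139.61940002441406, 145.17884826660156), 99.27230834960938) (206, 209, 148, 148) [0.5187 0.3857 0.0265]
clock: 12.05
eef_pos: [0.5179, 0.384, -0.0112]
tool_rot: [0.71, 0.704, -0.0, -0.0]
ft_force: [0.4, 0.3, -0.8]
grip_width: 0.0856
grasp_force: 0.0
```

```bash
python3 -m creep '0.6 0.01 0 0 0;0 0.01 0 0 0;0 0.01 0 0 0;0 0.01 0 0 0;0 0.01 0 0 0;0 0.01 0 0 0'
```

```text
clock: 12.8
eef_pos: [0.5185, 0.3862, -0.01]
tool_rot: [0.71, 0.704, 0.001, -0.0]
ft_force: [-0.0, 0.8, 5.4]
grip_width: 0.0539
grasp_force: 62.6
```

```bash
python3 -m creep '0 0 0 -0.1 0;0 0 0 -0.3 0;0 0 0 -0.5 0;0 0 0 -0.7 0;0 0 0 -0.8 0;0 0 0 -0.8 0;0 0 0 -0.8 0'
python3 - <<'E'
from h import *
p,im=snap('side')
cr=im[126:236,194:334]
sp('cup_base','side');sp('jam_cup','side')
p,w=snap('wrist');sp('cup_base','wrist');sp('jam_cup','wrist');sp('tray_knob','wrist');sp('tray_seat','wrist')
m=cut_out('jam_cup','wrist')[0]
c,_=cv2.findContours(m['pixels'].astype('uint8'),0,1); c=max(c,key=cv2.contourArea)
e=cv2.fitEllipse(c);print(m['conf'],e,cv2.boundingRect(c))
cv2.imwrite('pics/s8.png',np.hstack([cv2.resize(cr,(400,314),interpolation=2),cv2.resize(w,(400,314))])[:,:,::-1])
E
```

```text
clock: 13.68
eef_pos: [0.5173, 0.3849, 0.1075]
tool_rot: [0.71, 0.704, -0.001, -0.0]
ft_force: [0.2, 0.3, 0.2]
grip_width: 0.0535
grasp_force: 63.0
cup_base side pt [0.5181 0.386  0.1148] 0.65
jam_cup side pt [0.5184 0.3805 0.1182] 0.51
cup_base wrist pt [0.5169 0.385  0.1152] 0.65
jam_cup wrist pt [0.5175 0.3814 0.1149] 0.76
0.64 ((274.7658996582031, 288.7440185546875), (141.7909698486328, 143.42234802246094), 133.428466796875) (204, 217, 142, 150)
```

View pics/s8.png

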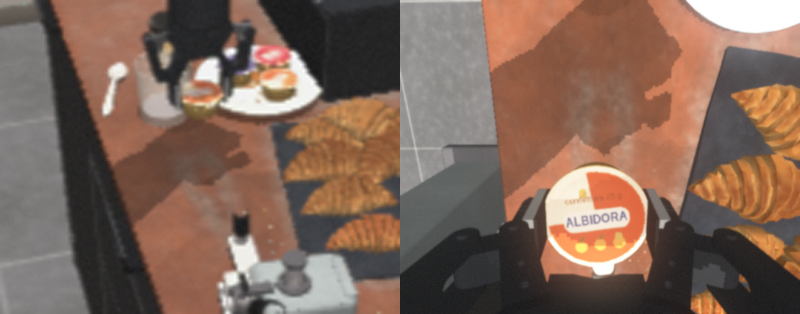

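The cup is held upright, with its axis on the TCP to within 1 mm. I'll go high above the tray so that the wrist camera sees the recess and the knob past the cup.

```bash
python3 -m creep '0 -0.1 0 -0.2 0;0 -0.4 0 -0.4 0;0 -0.7 0 -0.58 0;0 -0.95 0 -0.58 0;0 -0.95 0 -0.58 0'; python3 -m creep '0 -0.1 0 -0.2 0;0 -0.4 0 -0.4 0;0 -0.7 0 -0.58 0;0 -0.95 0 -0.58 0;0 -0.95 0 -0.58 0;0 -0.95 0 -0.58 0'
python3 - <<'E'
from h import *
st();p,w=snap('wrist','w9.png');sp('cup_base','wrist');sp('jam_cup','wrist');sp('tray_knob','wrist');sp('tray_seat','wrist');sp('lid_press','wrist');print(p['eye'],p['attitude'])
E
```

```text
clock: 14.75
eef_pos: [0.5171, 0.2407, 0.197]
tool_rot: [0.711, 0.703, 0.0, 0.0]
ft_force: [0.4, -0.0, -0.7]
grip_width: 0.0535
grasp_force: 63.1
clock: 15.5
eef_pos: [0.5156, 0.1014, 0.2826]
tool_rot: [0.71, 0.704, -0.0, -0.0]
ft_force: [0.8, 0.6, -0.8]
grip_width: 0.0537
grasp_force: 63.1
15.5 p [0.5156 0.1014 0.2826] q [ 0.71    0.7042 -0.     -0.0004] f [ 0.8496  0.6201 -0.7894] w 0.053742101122200514 63.093550951452926 j [0.1938 0.276  0.2248 1.5201 0.0007 1.7728]
cup_base wrist pt [0.518  0.1002 0.2903] 0.87
cup_base wrist pt [0.5164 0.1218 0.0285] 0.24
jam_cup wrist pt [0.5178 0.1006 0.2916] 0.9
tray_knob wrist pt [0.5224 0.2304 0.056 ] 0.96
tray_seat wrist pt [0.5167 0.1239 0.0278] 0.72
tray_seat wrist pt [0.5163 0.1009 0.2885] 0.42
[0.5162 0.1702 0.4417] [ 0.9904 -0.0036 -0.0005  0.1381]
```

View pics/w9.png

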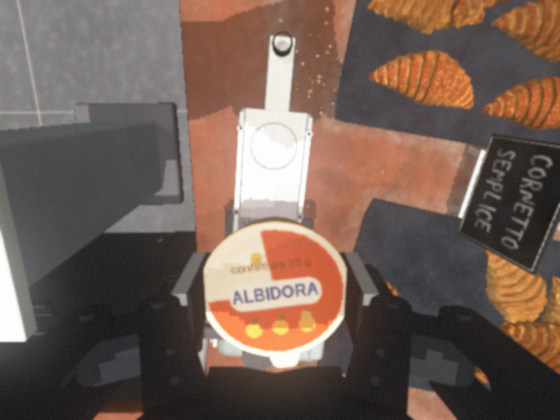

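The picture shows the recess circle centred at about (272,147), the knob top at (283,44) and the held lid at (276,287). Converting to positions.

```bash
python3 - <<'E'
from h import *
p=camera_params('wrist');im=cv2.imread('pics/w9.png')
g=cv2.cvtColor(im,cv2.COLOR_BGR2GRAY)
c=cv2.HoughCircles(g[100:200,220:325],cv2.HOUGH_GRADIENT,1,20,param1=60,param2=10,minRadius=18,maxRadius=30);print(None if c is None else c[0][:3]+[220,100,0])
c2=cv2.HoughCircles(g[200:370,190:365],cv2.HOUGH_GRADIENT,1,50,param1=80,param2=20,minRadius=58,maxRadius=80);print(None if c2 is None else c2[0][:3]+[190,200,0])
for uv,z in(((272,147),.036),((283,44),.071),((276,287),.316)): print(uv,ray(p,uv,z))
E
```

```text
[[272.5 145.5  21.8]
 [264.5 174.5  24.9]]
[[274.5 278.5  71.6]]
(272, 147) [0.5126 0.1231 0.036 ]
(283, 44) [0.5244 0.2259 0.071 ]
(276, 287) [0.5161 0.1006 0.316 ]
```

```bash
python3 -m creep '0 0.155 -0.02 0.1 0;0 0.155 -0.02 0.4 0;0 0.155 -0.02 0.7 0;0 0.155 -0.02 1 0;0 0.155 -0.02 1 0'; python3 -m creep '0 0 0 0.25 0;0 0 0 0.45 0;0 0 0 0.5 0;0 0 0 0.5 0'
python3 - <<'E'
from h import *
st()
for c in('side','scene','wrist'):
  p,w=snap(c); sp('cup_base',c);sp('tray_seat',c);sp('tray_knob',c,1)
E
```

```text
clock: 16.42
eef_pos: [0.5094, 0.1235, 0.1295]
tool_rot: [0.71, 0.704, -0.004, -0.002]
ft_force: [0.2, 0.2, -0.0]
grip_width: 0.0539
grasp_force: 63.2
clock: 16.92
eef_pos: [0.5139, 0.1242, 0.0594]
tool_rot: [0.71, 0.704, 0.001, 0.001]
ft_force: [-0.3, -0.4, -0.1]
grip_width: 0.0538
grasp_force: 63.2
16.93 p [0.5139 0.1242 0.0594] q [0.7101 0.7041 0.0008 0.0005] f [-0.3289 -0.375  -0.0666] w 0.053752678742156855 63.20787782664411 j [ 0.2372  0.4149 -0.1779  0.9762 -0.      1.8164]
cup_base side pt [0.4612 0.0066 0.1419] 0.64
cup_base side pt [0.5179 0.1253 0.0679] 0.45
tray_seat side pt [0.5105 0.1231 0.035 ] 0.36
cup_base scene pt [0.5157 0.125  0.0749] 0.44
tray_seat scene pt [0.514  0.1255 0.0291] 0.7
tray_knob scene pt [0.5258 0.2263 0.0571] 0.92
cup_base wrist pt [0.5143 0.1258 0.0683] 0.6
tray_knob wrist pt [0.5239 0.2309 0.0563] 0.58
```

```bash
python3 -m creep '0 0 -0.01 0.12 0;0 0 -0.01 0.2 0;0 0 -0.01 0.23 0;0 0 -0.01 0.23 0'; python3 -m creep '0 0 0 0.01 0;0 0 0 0.02 0;0 0 0 0.02 0';python3 -m creep '0 0 0 0.01 0;0 0 0 0.02 0;0 0 0 0.02 0'
```

```text
clock: 18.02
eef_pos: [0.5112, 0.1238, 0.0233]
tool_rot: [0.71, 0.704, -0.0, -0.0]
ft_force: [0.7, -0.5, -0.0]
grip_width: 0.0538
grasp_force: 63.2
clock: 18.4
eef_pos: [0.5115, 0.1239, 0.0206]
tool_rot: [0.71, 0.704, 0.0, 0.0]
ft_force: [0.4, 0.0, 0.1]
grip_width: 0.0539
grasp_force: 63.2
clock: 18.77
eef_pos: [0.5119, 0.1241, 0.018]
tool_rot: [0.71, 0.704, 0.001, 0.0]
ft_force: [0.7, 1.4, 2.5]
grip_width: 0.0538
grasp_force: 63.4
```

Contact comes at TCP z = 0.018, which is the recess-floor height, so the cup is in. I'll release, back off and check.

```bash
python3 -m creep '1 0 0 0 0;1 0 0 0 0;1 0 0 0 0;1 0 0 0 0;1 0 0 -0.2 0;1 0 0 -0.6 0;1 -0.2 0 -1 0;1 -0.3 0 -1 0;1 -0.3 0 -1 0'
python3 - <<'E'
from h import *
st();p,w=snap('wrist','w10.png')
for t in('cup_base','tray_seat','tray_knob'): sp(t,'wrist')
m=cut_out('jam_cup','wrist')[0]
c,_=cv2.findContours(m['pixels'].astype('uint8'),0,1); c=max(c,key=cv2.contourArea)
e=cv2.fitEllipse(c);print(m['conf'],e,ray(p,e[0],.0545))
for c in('side','scene'):
  snap(c)
  for t in('cup_base','tray_seat','tray_knob'): sp(t,c)
E
```

```text
clock: 19.9
eef_pos: [0.5109, 0.078, 0.1676]
tool_rot: [0.711, 0.703, 0.0, 0.0]
ft_force: [-0.9, 0.8, -0.2]
grip_width: 0.0853
grasp_force: 0.0
19.9 p [0.5109 0.078  0.1676] q [0.7109 0.7033 0.0002 0.0001] f [-0.851   0.7728 -0.1626] w 0.08530544129110962 0.0 j [ 0.1514  0.2988 -0.0436  1.2279  0.0001  1.7329]
cup_base wrist pt [0.5129 0.1264 0.0267] 0.75
tray_knob wrist pt [0.5147 0.1235 0.0217] 0.4
0.72 ((275.6148681640625, 136.26158142089844), (74.90487670898438, 80.31950378417969), 176.64012145996094) [0.5122 0.1232 0.0545]
tray_seat side pt [0.5106 0.1212 0.033 ] 0.62
tray_knob side pt [0.5265 0.2302 0.0535] 0.42
cup_base scene pt [0.5124 0.1268 0.0292] 0.69
tray_seat scene pt [0.5139 0.1239 0.029 ] 0.72
tray_knob scene pt [0.5285 0.2288 0.0568] 0.89
```

View pics/w10.png

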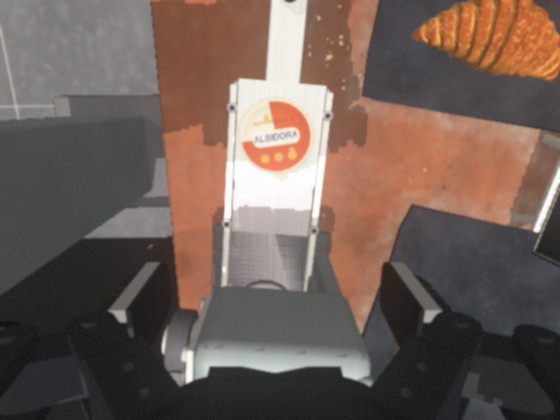

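The picture shows the cup centred in the recess, lid at (275,136) and upright, with the tray still out; the knob is at the top edge (290,0). Next I pinch the knob from above with the jaws turned to the press's yaw of about -6.6 degrees.

```bash
python3 -m creep '1 0.3 0.02 0 0.02;1 0.65 0.06 0 0.037;1 0.95 0.08 0.1 0.037;1 1 0.08 0.3 0.037;1 1 0.08 0.6 0.037;1 1 0.08 0.8 0.037;1 1 0.08 0.9 0.037;1 1 0.08 0.9 0.037'
python3 -m creep '0.5 0 0 0 0;0 0 0 0 0;0 0 0 0 0;0 0 0 0 0;0 0 0 0 0'
python3 - <<'E'
from h import *
st();axes();snap('scene');sp('tray_knob','scene');sp('tray_seat','scene');snap('side');sp('tray_knob','side');sp('lid_press','side')
E
```

```text
clock: 21.55
eef_pos: [0.5236, 0.2284, 0.0318]
tool_rot: [0.75, 0.662, -0.001, -0.0]
ft_force: [0.8, 0.7, 0.4]
grip_width: 0.0854
grasp_force: 0.0
clock: 22.18
eef_pos: [0.5239, 0.2291, 0.0336]
tool_rot: [0.75, 0.662, 0.0, -0.0]
ft_force: [-3.3, -0.7, 5.3]
grip_width: 0.0182
grasp_force: 58.7
22.18 p [0.5239 0.2291 0.0336] q [ 0.7498  0.6617  0.0003 -0.0004] f [-3.2668 -0.7453  5.2997] w 0.018234930586829887 58.693560236133635 j [ 0.4117  0.5185 -0.083   0.969   0.001   2.1072]
[[ 0.1243  0.9922 -0.0001]
 [ 0.9922 -0.1243  0.001 ]
 [ 0.001  -0.0003 -1.    ]]
tray_knob scene pt [0.5278 0.2285 0.058 ] 0.78
tray_knob scene pt [ 0.5035 -0.02   -0.0032] 0.37
tray_seat scene pt [0.5145 0.1256 0.0261] 0.85
tray_knob side pt [0.5236 0.2309 0.0539] 0.5
tray_knob side pt [ 0.5033 -0.0171 -0.0033] 0.22
lid_press side pt [ 0.5008 -0.0146 -0.0031] 0.73
```

```bash
python3 -m creep '0 -0.05 0 0 0;0 -0.12 0.004 0 0;0 -0.2 0.008 0 0;0 -0.28 0.01 0 0;0 -0.36 0.013 0 0;0 -0.4 0.014 0 0;0 -0.4 0.014 0 0'
```

```text
clock: 23.35
eef_pos: [0.5183, 0.1682, 0.0335]
tool_rot: [0.75, 0.661, -0.0, -0.0]
ft_force: [-3.3, -0.3, 8.0]
grip_width: 0.0185
grasp_force: 59.2
```

```bash
python3 -m creep '0 -0.06 0.002 0 0;0 -0.14 0.005 0 0;0 -0.22 0.008 0 0;0 -0.3 0.01 0 0;0 -0.38 0.013 0 0;0 -0.45 0.015 0 0;0 -0.45 0.015 0 0'; python3 -m creep '0 -0.02 0 0 0;0 -0.05 0 0 0;0 -0.05 0 0 0'
```

```text
clock: 24.22
eef_pos: [0.512, 0.1005, 0.0335]
tool_rot: [0.75, 0.661, -0.0, 0.0]
ft_force: [-3.6, -0.8, 7.9]
grip_width: 0.0186
grasp_force: 59.2
clock: 24.6
eef_pos: [0.5114, 0.0939, 0.0335]
tool_rot: [0.75, 0.661, 0.0, -0.0]
ft_force: [-2.7, 0.6, 7.9]
grip_width: 0.0187
grasp_force: 59.1
```

```bash
python3 -m creep '0 -0.02 0 0 0;0 -0.04 0 0 0;0 -0.04 0 0 0'; python3 -m creep '0 -0.02 0 0 0;0 -0.03 0 0 0;0 -0.03 0 0 0'; python3 -m creep '0 -0.02 0 0 0;0 -0.03 0 0 0;0 -0.03 0 0 0'
```

```text
clock: 24.98
eef_pos: [0.5108, 0.0882, 0.0335]
tool_rot: [0.75, 0.662, 0.0, -0.0]
ft_force: [-3.1, 0.6, 6.4]
grip_width: 0.0183
grasp_force: 59.1
clock: 25.35
eef_pos: [0.5108, 0.0874, 0.0335]
tool_rot: [0.749, 0.662, 0.003, -0.003]
ft_force: [-1.5, 10.4, 4.8]
grip_width: 0.0185
grasp_force: 58.8
clock: 25.72
eef_pos: [0.5108, 0.0874, 0.0336]
tool_rot: [0.748, 0.663, 0.006, -0.006]
ft_force: [-1.1, 21.8, 2.3]
grip_width: 0.0183
grasp_force: 58.6
```

The stop was felt at 22 N. I'll let go of the knob, rise and check.

```bash
python3 -m creep '0.5 0 0 0 0;1 0 0 0 0;1 0 0 0 0;1 0 0 0 0;1 0 0 -0.15 0;1 0.05 0 -0.35 0;1 0.1 0 -0.65 0;1 0.1 0 -1 0;1 0.1 0 -1 0'
python3 - <<'E'
from h import *
st()
for c in('side','scene','wrist'):
  snap(c)
  for t in('tray_knob','lever_grip','cup_base','tray_seat','jam_cup'): sp(t,c,1)
axes()
E
```

```text
clock: 26.85
eef_pos: [0.515, 0.0946, 0.1874]
tool_rot: [0.75, 0.661, 0.004, 0.003]
ft_force: [0.0, 0.1, -0.6]
grip_width: 0.0855
grasp_force: 0.0
26.85 p [0.515  0.0946 0.1874] q [0.7499 0.6615 0.0043 0.0027] f [ 0.0245  0.103  -0.5756] w 0.08546470781895116 0.0 j [ 0.1818  0.2926  0.0006  1.2688 -0.0002  1.8778]
lever_grip side pt [ 0.4455 -0.1054  0.2358] 0.49
cup_base side pt [ 0.4974 -0.0259  0.0287] 0.59
tray_seat side pt [ 0.4996 -0.0188  0.0289] 0.73
jam_cup side pt [ 0.5003 -0.0209  0.0295] 0.51
tray_knob scene pt [0.5139 0.0867 0.057 ] 0.57
lever_grip scene pt [ 0.4451 -0.105   0.2365] 0.73
cup_base scene pt [ 0.4989 -0.0166  0.0307] 0.62
tray_seat scene pt [ 0.4994 -0.0173  0.0269] 0.71
jam_cup scene pt [ 0.4984 -0.028   0.0285] 0.49
tray_knob wrist pt [0.5117 0.0895 0.0538] 0.86
cup_base wrist pt [ 0.5022 -0.0203  0.0271] 0.69
jam_cup wrist pt [ 0.4999 -0.0189  0.0249] 0.65
[[ 0.1245  0.9922  0.0001]
 [ 0.9922 -0.1245 -0.    ]
 [ 0.      0.0001 -1.    ]]
```

Tray in, cup under the pad, lever still up. Rise, turn the jaws and shut them.

```bash
python3 -m creep '0 0 0 -0.25 0;0 0 0 -0.5 -0.06;0 0 0 -0.82 -0.12;0 0 0 -0.82 -0.18;0 -0.1 0 -0.82 -0.24;0 -0.3 -0.04 -0.82 -0.3;0 -0.5 -0.1 -0.82 -0.36;0 -0.7 -0.15 -0.82 -0.42;0 -0.9 -0.2 -0.82 -0.48;0 -0.9 -0.2 -0.82 -0.51;0 -0.9 -0.2 -0.82 -0.51'
python3 - <<'E'
from h import *
o=st();axes();snap('side');sp('lever_grip','side')
for n,g in(('raised',(.4435,-.125,.30)),):
  print(n,R.from_quat(o['tool_rot']).as_matrix().T@(np.array(g)-o['eef_pos'])/.15)
E
```

```text
clock: 29.12
eef_pos: [0.4651, -0.0363, 0.3057]
tool_rot: [0.048, 0.999, 0.0, 0.0]
ft_force: [-1.2, -0.4, -0.2]
grip_width: -0.0003
grasp_force: 0.0
29.12 p [ 0.4651 -0.0363  0.3057] q [0.0477 0.9989 0.     0.0003] f [-1.1721 -0.394  -0.1994] w -0.0002854659116030196 0.0 j [-0.0779  0.1522  0.1269  1.5451  0.0001  0.0176]
[[-0.9954  0.0954  0.0005]
 [ 0.0954  0.9954  0.    ]
 [-0.0005  0.0001 -1.    ]]
lever_grip side pt [ 0.4452 -0.1061  0.2338] 0.48
raised [ 0.0866 -0.6024  0.0381]
```

```bash
python3 -m creep '0 0.03 -0.2 0 0;0 0.06 -0.4 0 0;0 0.09 -0.6 0 0;0 0.09 -0.6 0.1 0;0 0.09 -0.6 0.2 0;0 0.09 -0.6 0.25 0;0 0.09 -0.6 0.25 0'; python3 -m creep '0 0 0 0.05 0;0 0 0 0.1 0;0 0 0 0.15 0;0 0 0 0.2 0;0 0 0 0.2 0'
```

```text
clock: 30.1
eef_pos: [0.4431, -0.1239, 0.2676]
tool_rot: [0.047, 0.999, 0.0, -0.001]
ft_force: [0.0, 0.8, -0.5]
grip_width: -0.0003
grasp_force: 0.0
clock: 30.72
eef_pos: [0.4431, -0.124, 0.2374]
tool_rot: [0.047, 0.999, 0.0, -0.0]
ft_force: [0.9, 1.5, 1.9]
grip_width: -0.0003
grasp_force: 0.6
```

```bash
python3 - <<'E'
from h import *
for c in('side','scene'): snap(c);sp('lever_grip',c,1)
E
```

```text
lever_grip side pt [ 0.4406 -0.1097  0.2287] 0.42
lever_grip scene pt [ 0.4443 -0.1133  0.2296] 0.64
```

Contact at 1.9 N and the lever is moving. Push on.

```bash
python3 -m creep '0 0 -0.02 0.07 0;0 0 -0.04 0.14 0;0 0 -0.06 0.21 0;0 0 -0.08 0.28 0;0 0 -0.08 0.35 0;0 0 -0.08 0.4 0;0 0 -0.08 0.4 0'
python3 - <<'E'
from h import *
for c in('side','scene'): snap(c);sp('lever_grip',c,1)
E
```

```text
clock: 31.8
eef_pos: [0.4421, -0.1361, 0.1776]
tool_rot: [0.047, 0.999, 0.0, -0.0]
ft_force: [-0.3, 0.4, 4.1]
grip_width: 0.0002
grasp_force: 1.8
lever_grip side pt [ 0.4421 -0.1328  0.1805] 0.52
lever_grip scene pt [ 0.4423 -0.1337  0.1812] 0.73
```

```bash
python3 -m creep '0 0 -0.01 0.05 0;0 0 -0.02 0.1 0;0 0 -0.02 0.15 0;0 0 -0.02 0.2 0;0 0 -0.02 0.24 0;0 0 -0.02 0.24 0'
python3 - <<'E'
from h import *
for i in range(2):
  for c in('side','scene'): snap(c);sp('lever_grip',c,1)
for t in('tray_knob','cup_base','tray_seat'): sp(t,'scene',1)
E
```

```text
clock: 32.75
eef_pos: [0.4422, -0.1399, 0.1418]
tool_rot: [0.047, 0.999, -0.001, 0.0]
ft_force: [-0.6, -2.9, 5.5]
grip_width: 0.0001
grasp_force: 2.6
lever_grip side pt [ 0.4424 -0.1379  0.1459] 0.55
lever_grip scene pt [ 0.4433 -0.1437  0.15  ] 0.74
lever_grip side pt [ 0.4435 -0.1388  0.1456] 0.55
lever_grip scene pt [ 0.4401 -0.1382  0.1507] 0.71
tray_knob scene pt [0.5132 0.0891 0.0587] 0.66
cup_base scene pt [ 0.501  -0.0145  0.0306] 0.44
tray_seat scene pt [ 0.5017 -0.0163  0.0296] 0.69
```

```bash
python3 -m creep '0 0 0 0.02 0;0 0 0 0.045 0;0 0 0 0.045 0;0 0 0 0.045 0;0 0 0 0.045 0'
python3 - <<'E'
from h import *
for i in range(2):
  for c in('side','scene'): snap(c);sp('lever_grip',c,1)
for t in('tray_knob','cup_base','tray_seat'): sp(t,'scene',1)
st()
E
```

```text
clock: 33.92
eef_pos: [0.4422, -0.14, 0.1356]
tool_rot: [0.047, 0.999, -0.001, 0.0]
ft_force: [-0.6, -3.4, 5.6]
grip_width: 0.0001
grasp_force: 2.8
lever_grip side pt [ 0.4393 -0.1371  0.1398] 0.59
lever_grip scene pt [ 0.5008 -0.0151  0.0269] 0.57
lever_grip side pt [ 0.441  -0.1378  0.1397] 0.56
lever_grip scene pt [ 0.4388 -0.1407  0.1442] 0.52
tray_knob scene pt [0.5124 0.0886 0.0536] 0.63
cup_base scene pt [ 0.4987 -0.0143  0.0305] 0.38
tray_seat scene pt [ 0.5005 -0.0172  0.03  ] 0.63
34.48 p [ 0.4423 -0.14    0.1356] q [ 0.047   0.9989 -0.0008  0.0005] f [-0.1731 -2.9689  5.2111] w 0.0002563776399518395 2.790108556548603 j [-0.3057  0.2219 -0.2351  1.1124 -0.0014 -0.2117]
```

The lever is level: grip at z of about 0.141, with a steady 5 to 6 N as expected. The tray and cup are in place, so I hand in.

```bash
python3 -c "
from h import *
print(ticket.job_done())"
```

```text
the job is handed in; nothing more can be done
None
```

I seated the jam cup in the tray, slid the tray in to its stop, and handed the job in at about 34.5 s with the arm holding the lever level (grip about 0.141 m high, 5 to 6 N); no verdict came back.

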